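# Roll the trim strip of an instrument case down flush

### The job

Take the hand roller out of its stand and roll it along the trim strip on the instrument case, pressing firmly but gently (well over 9 N, never as much as 25 N), until all six trim pieces are seated flush with the end blocks. Press the trim only with the roller's wheel, rolling it rather than stamping, and keep the gripper off the case. Then hang the roller back in its stand, let go, and leave the pen cup, tape and screwdriver alone.

Things in the scene. Friction and masses are not known exactly. Their poses are not given: they have to be found in the camera images.
- case: low grey steel instrument case, 240 (x) by 300 (y) mm and 75 mm high, fixed; origin at the centre of its underside, on the bench. x points from its near long face (with three round sockets) to the far one, y along its length, z up. Sunk in its lid is an aluminium rail, 30 mm wide, 272 mm long, along y at x = -75 mm, centred on y = 0; on it lies the trim strip.
- rail_mid (a point): point of the case's lid (75 mm above the bench) under the middle of the trim strip: six black rigid snap-in pieces (link1 to link6) in a row along y, each 22 mm wide and 31 mm long, with a fixed aluminium end block at either end. Fully seated pieces are level with the end blocks' tops. Axes as the case's.
- end_a (a point): point of the case's lid, 75 mm above the bench, below the centre of the end block at the link1 end (y = -116 mm of the case); block 24 mm wide, 40 mm long. Its top is nominally 22 mm above this point, but the rail is set by hand: up to 6 mm higher or lower as a whole, and sloped up to 0.05 rad either way along y. No reading shows that: feel for it. The rail stays put.
- end_b (a point): the same as end_a, at the link6 end (y = 116 mm of the case), with an end block of the same size. The rail is straight from block to block, so the tops of the two blocks give the seated level all along.
- stand: dark steel stand for the roller, fixed: foot 100 x 90 x 4 mm and two upright 8 mm cheeks, 70 mm long along y, tops 75 mm above the bench. The slot between them is 50 mm wide (x) and 60 mm long, with end walls 44 mm high. Origin at the centre of the underside; x across the slot, y along it, z up. The roller hangs in it by its steel plate.
- roller_grip (a point): centre of the wooden handle of the upright hand roller (free, about 0.34 kg). z up the handle, x along the wheel's axle, y the way it rolls. Handle 24 mm (x) by 36 mm (y), 50 mm high. Under it a steel plate 70 (x) by 44 (y) mm, 6 mm thick, its top 25 mm below this point. In the stand this point is 106 mm above the bench and the axes lie along the stand's.
- roller_foot (a point): lowest point of the wheel when not pressed, 97 mm below roller_grip; in the stand 9 mm above the bench over the stand's origin. Rubber wheel, diameter 44 mm, 30 mm wide, in a sprung fork (40 mm over its cheeks) that slides up into the handle, 5 N per mm, 6 mm at most. Once pressed this point stays fixed to the handle.
- roller: the whole roller; origin and axes as roller_foot.
- wheel (a joint): angle of the roller's wheel about its axle (rad), 0 at the start, free to turn without limit; rolling 22 mm turns it 1 rad, either way counts.
- link1 (a joint): how far trim piece 1 (centre at y = -80 mm of the case) is pressed down into the rail, in m: 0 = 5 mm proud, 0.005 = fully seated, level with the end blocks. It stands 4 to 5 mm proud at the start. Stiff fit: it takes about 9 N straight down to move it, and it stays where it is left.
- link2 (a joint): how far trim piece 2 (centre at y = -48 mm of the case) is pressed down into the rail, in m: 0 = 5 mm proud, 0.005 = fully seated, level with the end blocks. It stands 4 to 5 mm proud at the start. Stiff fit: it takes about 9 N straight down to move it, and it stays where it is left.
- link3 (a joint): how far trim piece 3 (centre at y = -16 mm of the case) is pressed down into the rail, in m: 0 = 5 mm proud, 0.005 = fully seated, level with the end blocks. It stands 4 to 5 mm proud at the start. Stiff fit: it takes about 9 N straight down to move it, and it stays where it is left.
- link4 (a joint): how far trim piece 4 (centre at y = 16 mm of the case) is pressed down into the rail, in m: 0 = 5 mm proud, 0.005 = fully seated, level with the end blocks. It stands 4 to 5 mm proud at the start. Stiff fit: it takes about 9 N straight down to move it, and it stays where it is left.
- link5 (a joint): how far trim piece 5 (centre at y = 48 mm of the case) is pressed down into the rail, in m: 0 = 5 mm proud, 0.005 = fully seated, level with the end blocks. It stands 4 to 5 mm proud at the start. Stiff fit: it takes about 9 N straight down to move it, and it stays where it is left.
- link6 (a joint): how far trim piece 6 (centre at y = 80 mm of the case) is pressed down into the rail, in m: 0 = 5 mm proud, 0.005 = fully seated, level with the end blocks. It stands 4 to 5 mm proud at the start. Stiff fit: it takes about 9 N straight down to move it, and it stays where it is left.
- pencup: white pen cup, diameter 76, height 100, with three pens standing up to about 150; origin at the centre of its underside. Bystander (mm).
- tape: ring of packing tape, diameter 60, height 26, lying flat; origin at the centre of its underside. Bystander (mm).
- driver: screwdriver lying on the bench, about 200 long. Bystander (mm).
Things that resemble listed ones, but are neither listed nor needed, are in the scene too. There is more than one size of the roller; the job needs the middle-sized. Of the things that look like the stand, the smaller one is meant.

How it is judged:
On the way, in this order (a step that is already met when the one before it is completed fails the run):
1. the roller is lifted clear of its stand (z of roller_foot in the frame of stand above 0.08 m), for 0.1 s.
2. all six trim pieces are seated (each within 1.5 mm of flush), with the wheel rolled at least 3 rad either way from its start (value of joint each of link1, link2, link3, link4, link5, link6 above 0.0035 m and (value of joint wheel above 3 rad or value of joint wheel below -3 rad)), for 0.1 s.
At the end, for the whole second after the job is handed in: All six trim pieces are pressed down to within 1.5 mm of flush, and the roller hangs upright (within 0.1 rad) in its stand, its plate down on both cheeks (within 2.5 mm), released and at rest (value of joint each of link1, link2, link3, link4, link5, link6 above 0.0035 m and distance between roller_foot and stand below 0.016 m and z of roller_foot in the frame of stand below 0.0115 m and angle between roller_grip's own z axis and vertical below 0.1 rad and linear speed of roller below 0.02 m/s and contact force between the fingers and roller below 0.1 N); the robot touches nothing.
It fails at once if the roller presses on the case or trim with more than 25 N (contact force between roller and case above 25 N).
It fails at once if the gripper or arm touches the case or trim (contact force between any of the fingers, the arm and case above 2 N).
It fails at once if a bystander is moved more than 20 mm (distance of any of pencup, tape, driver from where it was at the start of the episode above 0.02 m).
It also fails if it takes over 72 s, if anything falls off the work surface, if the arm or the gripper's body presses on something with over 40 N, if the wrist force passes 120 N, or if a joint passes its speed limit or range.

### The arm

A 6-joint arm with a two-finger parallel gripper is mounted at the origin on the work surface. World frame = base frame: x ahead of the robot, y to its left, z up, the work surface at z = 0. Lengths are in m, angles in rad, forces in N, time in s.
With the tool pointing down it reaches from about 0.25 to 0.725 m from the base axis. Payload 4 kg.
Tool frame: the origin (TCP) lies on the centre line of the jaws, within the pads' length; the fingertips stand tip_reach ahead of it and the grasp point (between the pads) lies 5 mm behind it (tip_reach is the distance from the TCP to the fingertips, in m); z points along the fingers, y is the direction in which the jaws open and shut (so a half turn about z gives the same grasp; the last joint's range is limited). The gripper opens to 85 mm and grips with 20 to 120 N. Pads are 22 mm wide; open, the fingers measure 114 mm over their backs; the gripper's body (76 mm by 85 mm) begins 54 mm behind the grasp point. The pads swing forward as they close: fully open they stand 13 mm farther back than shut.
Start: joints at [-1.102, 0.241, 0.005, 1.335, 0, 1.571], TCP at [0.226, -0.446, 0.245] pointing down, gripper open.
Joint ranges: [-2.72, 2.72], [-1.05, 1.87], [-1.09, 1.28], [-1.99, 2.15], [-1.42, 1.44], [-3.14, 3.14]. Speed limits (rad/s): [2.79, 2.79, 3.14, 3.14, 3.14, 3.14].

### API

Orientations are given as a unit quaternion [x, y, z, w].
In Python, from workcell import * gives the robot as it stands.
- The arm moves only by the tool arm_command, never from a script. Its arguments are lists of equal length, an entry for each row: "translation": the shift along the tool's x, y, z in cm, a list of three; "turn": the turn about the tool's z in rad; "hand": the closure, from 0 (fully open) to 1 (shut). In form: {"translation": [[x, y, z], ...], "turn": [turn, ...], "hand": [hand, ...]}. A call has 1 to 5 rows; each row is the pose to reach, as a shift and turn from the pose commanded when the call began, along the tool's axes at that moment; what a row does not reach only later rows make up. A row lasts 1/12 s, in which the tool goes at most 41.7 mm and 7.16 degrees, less where a joint would pass 70% of its speed; a pose out of reach is approached as far as the arm can. A call with a gripper value outside its range is refused whole. The fingers move at their own pace and stop on an object; the grip force is fixed at half the most. Time passes only in rows, so rows that repeat a pose let the fingers close. It gives the time, the measured TCP pose, the force and the opening at its end, in the units of the state.
- get_obs(): the state, without advancing time (a new reading comes with each control period).
- camera(name): name is "scene" or "top"; returns (picture, depth): 420x560x3 uint8, red, green, blue; 420x560 float32, m along the optical axis (not along the pixel's ray), 0 where there is no reading.
- camera_info(name): a dict with "mtx" (3x3 intrinsics, pixels), "world_to_cam" (4x4, takes a point from world to camera coordinates). Camera axes: x right, y down, z forward; pixel columns grow to the right and rows downward; lengths in m; the calibration is good to about 2 mm. A picture is of the moment at which its call begins. camera_info takes no time and is no camera call.
- job_done(): hands the job in, once; it reports no verdict.
Trained networks look in the newest picture that a camera, given by its name, has taken for a name from the list of things; names that differ only in an ending like _2 or _b are one class to them, and where a whole thing is asked for, a point or a joint stands for the part that bears it (a point fixed in the world has none). Each returns a list of dicts, best first, with "conf" (0 to 1); they miss things now and then, are a little off and sometimes report something else, mostly with a low value. They report only what shows in the picture. A call takes as long as a camera call. They do not tell look-alikes from the thing itself.
- search_frame(camera, name): "location" ([row, column] in pixels, amid what is visible of it).
- spot_point(camera, name): "location" ([row, column] in pixels: a listed point, or the origin of a listed thing).
The state is a dict: "clock": time; "joint_pos": joint angles; "joint_vel": joint speeds; "tau": joint torques, N m; "eef_pos": TCP position; "tool_rot": TCP orientation; "ft_force": force on the tool from outside, world axes, zero at the start; "ft_torque": the same for the moment, N m; "grip_width": finger opening in m.
Only numpy, scipy, OpenCV 4.12 (cv2) and the standard library are available. Lean on these libraries where they do the work, as an engineer would, in place of code of your own. Each camera call takes 0.05 s, during which the arm holds its last target. There are 200 camera calls.

## Working session

There is one attempt and no reset: what is moved stays moved. The work goes in short steps, Python scripts to look and compute and a tool call to move; the robot and the scene stay as the last step left them, time stands still between calls to the robot, and variables do not carry over. Pictures are saved under pics/ and viewed, about 8 in all and at most 12, crops included, and the job is handed in when it is done.

Besides the shell and the picture viewer there is one more tool, called by a JSON object that holds its "api" and its "payload", one argument or row to a line. arm_command: Moves the arm, as the interface text tells. Its arguments: {"type":"object","properties":{"translation":{"type":"array","items":{"type":"array","items":{"type":"number"}}},"turn":{"type":"array","items":{"type":"number"}},"hand":{"type":"array","items":{"type":"number"}}},"required":["translation","turn","hand"]}

```bash
ls; mkdir -p pics
python3 - <<'E'
from workcell import *
import cv2, numpy as np
for n in ("scene","top"):
    p,d=camera(n); cv2.imwrite(f"pics/{n}0.png",p[:,:,::-1]); np.savez(f"pics/{n}0.npz",p=p,d=d)
    i=camera_info(n); print(n,np.round(i["mtx"],1).tolist(),np.round(i["world_to_cam"],4).tolist())
print(get_obs())
for t in ("stand","roller_grip","roller_foot","case","end_a","end_b","rail_mid","pencup","tape","driver"):
    for n in ("scene","top"):
        print(t,n,[(np.round(r["location"]).tolist(),round(r["conf"],2)) for r in spot_point(n,t)][:4])
print(get_obs()["clock"])
E
```

```text
pics
scene [[407.9, 0.0, 273.0], [0.0, 407.9, 207.6], [0.0, 0.0, 1.0]] [[0.0732, 0.9972, 0.0128, -0.1241], [0.6509, -0.038, -0.7582, -0.2974], [-0.7556, 0.0639, -0.6519, 1.516], [0.0, 0.0, 0.0, 1.0]]
top [[475.0, 0.0, 281.6], [0.0, 475.0, 206.4], [0.0, 0.0, 1.0]] [[0.0253, -0.9996, 0.0092, 0.0491], [-0.9937, -0.0261, -0.1088, 0.5833], [0.109, -0.0064, -0.994, 1.2967], [0.0, 0.0, 0.0, 1.0]]
{'clock': 0.1, 'joint_pos': array([-1.10199563e+00,  2.41357581e-01,  3.87558984e-03,  1.33519294e+00,
       -6.82536780e-06,  1.57078836e+00]), 'joint_vel': array([ 0.00148729, -0.0003586 ,  0.0034649 , -0.00306232, -0.00073494,
       -0.00087429]), 'tau': array([ 5.66274830e-04, -3.73138905e+01,  2.53009647e+01,  1.08696232e-02,
        2.73173526e-05, -8.71923504e-06]), 'eef_pos': array([ 0.22566774, -0.44558468,  0.24449834]), 'tool_rot': array([ 9.72652436e-01,  2.32263550e-01, -2.21477624e-04, -9.12823194e-04]), 'ft_force': array([-0.68138439, -0.29635641,  0.6316873 ]), 'ft_torque': array([-0.05613615, -0.01959419,  0.03309814]), 'grip_width': 0.08545945187464271}
stand scene [([223.0, 292
[... 339 characters left out ...]
)]
roller_foot top [([278.0, 247.0], 0.72)]
case scene [([222.0, 160.0], 0.78)]
case top [([238.0, 376.0], 0.78)]
end_a scene [([183.0, 123.0], 0.63), ([186.0, 209.0], 0.58), ([182.0, 165.0], 0.46)]
end_a top [([269.0, 424.0], 0.86)]
end_b scene [([183.0, 123.0], 0.63), ([186.0, 209.0], 0.58), ([182.0, 165.0], 0.46)]
end_b top [([269.0, 424.0], 0.86)]
rail_mid scene [([180.0, 166.0], 0.94)]
rail_mid top [([266.0, 380.0], 0.93), ([224.0, 261.0], 0.35)]
pencup scene [([296.0, 269.0], 0.86)]
pencup top [([142.0, 285.0], 0.65)]
tape scene [([300.0, 211.0], 0.59)]
tape top [([141.0, 332.0], 0.5), ([266.0, 382.0], 0.21)]
driver scene [([188.0, 377.0], 0.49)]
driver top [([278.0, 151.0], 0.92)]
1.1
```

View pics/top0.png

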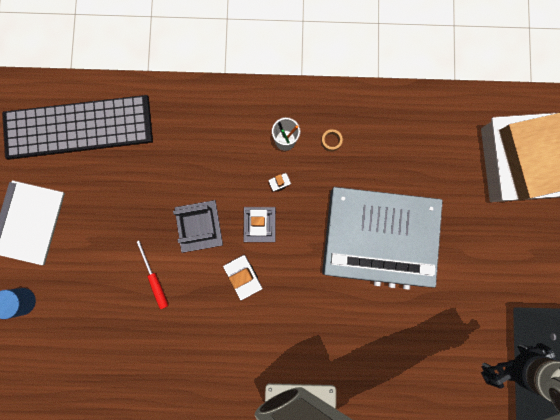

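View pics/scene0.png

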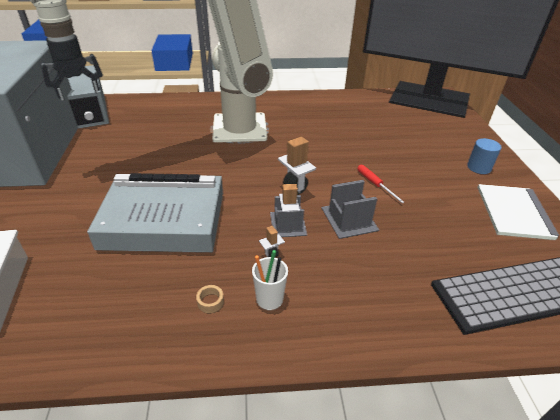

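The top view shows the small stand with the roller in it at about (224,259), the case at (238,384) with its strip at row 265, and decoy rollers at (182,280) and (278,243). The larger decoy stand is at (226,198). The scene view agrees. Next I'll measure poses from depth.

```bash
cat > h.py <<'E'
import numpy as np, cv2
from workcell import *
def cloud(n,d):
    i=camera_info(n); K=np.array(i["mtx"]); T=np.linalg.inv(np.array(i["world_to_cam"]))
    v,u=np.mgrid[:d.shape[0],:d.shape[1]]
    P=np.stack([(u-K[0,2])*d/K[0,0],(v-K[1,2])*d/K[1,1],d],-1)
    return P@T[:3,:3].T+T[:3,3]
def rect(P):
    return cv2.minAreaRect((P[:,:2]*1000).astype(np.float32))
E
python3 - <<'E'
from h import *
for n in ("top","scene"):
    f=np.load(f"pics/{n}0.npz"); W=cloud(n,f["d"]); p=f["p"].astype(int); ok=f["d"]>0
    if n=="top": b={'roller':(205,245,240,280),'case':(180,295,320,450)}
    else: b={'roller':(180,240,268,310),'case':(170,255,90,230)}
    m=W[...,2]; print(n,"bench z",np.median(m[ok&(abs(m)<.01)]))
    for k,(r0,r1,c0,c1) in b.items():
        S=np.zeros(ok.shape,bool); S[r0:r1,c0:c1]=1; S&=ok
        if k=='roller':
            for nm,lo,hi in (("handle top",.12,.14),("plate",.076,.088),("foot",.002,.008),("above .065",.065,.14)):
                q=W[S&(m>lo)&(m<hi)]; 
                if len(q)>3: print(k,nm,len(q),q.mean(0).round(4),rect(q))
            white=S&(p.min(-1)>150)&(m>.07)&(m<.09); q=W[white]; print("white",len(q),q.mean(0).round(4),rect(q))
            foot=S&(m>.06); print(np.histogram(m[S],np.arange(-.005,.15,.01))[0])
        else:
            q=W[S&(m>.068)&(m<.082)]; print(k,"lid",len(q),q.mean(0).round(4),rect(q))
            q=W[S&(m>.089)&(m<.112)]; print(k,"rail",len(q),q.mean(0).round(4),rect(q))
            print(np.histogram(m[S],np.arange(.06,.12,.004))[0])
E
python3 -c "
import cv2
a=cv2.imread('pics/top0.png')[160:310,170:450];cv2.imwrite('pics/crop0.png',cv2.resize(a,None,fx=2.8,fy=2.8,interpolation=cv2.INTER_CUBIC))"
```

```text
top bench z 0.00022788835538822827
roller handle top 122 [0.5318 0.1263 0.1307] ((531.5960083007812, 126.10258483886719), (21.009645462036133, 33.763458251953125), 1.3776981830596924)
roller plate 318 [0.5305 0.1257 0.0809] ((531.6246948242188, 126.85708618164062), (67.25874328613281, 69.15392303466797), 89.0111312866211)
roller foot 459 [0.5289 0.1213 0.0044] ((531.8834228515625, 125.79286193847656), (111.31233978271484, 111.32923126220703), 1.4803410768508911)
roller above .065 492 [0.5306 0.1261 0.0932] ((531.582763671875, 126.88151550292969), (67.6710433959961, 69.97029876708984), 1.2276276350021362)
white 304 [0.5301 0.1257 0.081 ] ((531.673095703125, 122.66624450683594), (67.6710433959961, 56.450843811035156), 1.2276276350021362)
[774 199  11   9  45  40   2  26 314  17  10   2   4 114   5]
case lid 8603 [ 0.5119 -0.2113  0.075 ] ((502.7508239746094, -212.0424346923828), (301.0737609863281, 241.38589477539062), 84.91199493408203)
case rail 1063 [ 0.4288 -0.2049  0.099 ] ((428.6876525878906, -205.34938049316406), (271.8592529296875, 29.94546127319336), 84.9815902709961)
[  25   
[... 525 characters left out ...]
4062)
roller above .065 708 [0.5643 0.1163 0.0932] ((582.79296875, 117.18787384033203), (81.44478607177734, 179.2467498779297), 78.57687377929688)
white 158 [0.5533 0.1225 0.0805] ((582.8213500976562, 120.49880981445312), (51.59965133666992, 161.19131469726562), 82.45124816894531)
[979 152 101 115 162 163 132 125 226 118  49  44  44 102   0]
case lid 5907 [ 0.5381 -0.2115  0.075 ] ((506.12615966796875, -211.72982788085938), (299.9756164550781, 243.39315795898438), 84.88577270507812)
case rail 859 [ 0.4347 -0.2041  0.0978] ((430.7884216308594, -205.56072998046875), (272.0514221191406, 33.3734245300293), 85.57868194580078)
[ 170  156  239 4182 1436  113  126  190  132  252  323   18    0    0]
```

View pics/crop0.png

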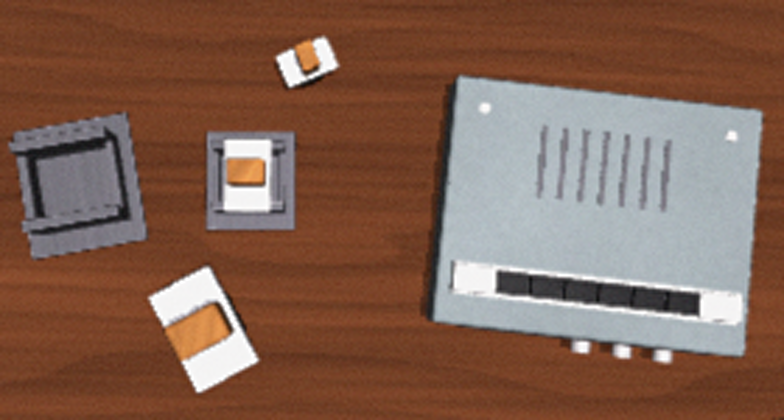

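The crop confirms it: the middle roller hangs in the small stand, with the handle's 24 mm side along world x. The case's +y points left in the image. Next I'll set up the move planner.

```bash
cat >> h.py <<'E'
from scipy.spatial.transform import Rotation as R
def yaw(q): x=R.from_quat(q).as_matrix()[:,0]; return np.arctan2(x[1],x[0])
def plan(p0,q0,pts,yaws=None):
    """per call: translation cm in tool axes of that call's start, turn"""
    p=np.array(p0); r=R.from_quat(q0); out=[]
    for i,t in enumerate(pts):
        t=np.array(t); tr=r.inv().apply(t-p)*100
        a=0
        if yaws is not None:
            a=-((yaws[i]-yaw(r.as_quat())+np.pi)%(2*np.pi)-np.pi) 
            r=r*R.from_rotvec([0,0,a])
        p=t; out.append((tr.round(2).tolist(),round(a,4)))
    return out
E
python3 - <<'E'
import workcell; print([k for k in dir(workcell) if k[0]!='_']); print(getattr(workcell,'tip_reach',None))
from h import *
o=get_obs(); p=o["eef_pos"]; y0=yaw(o["tool_rot"]); print(np.degrees(y0), o["tool_rot"])
G=np.array([.532,.126]); n=5
pts=[np.r_[p[:2]+(G-p[:2])*(k/n),.245] for k in range(1,n+1)]
ya=[y0+(np.radians(181.3)-y0)*k/n for k in range(1,n+1)]
for r in plan(p,o["tool_rot"],pts,ya): print(r, np.linalg.norm(r[0]))
# block tops / strip from depth
f=np.load("pics/top0.npz"); W=cloud("top",f["d"]); c=np.array([.4292,-.2053]); a=np.radians(-5.05)
d=W[...,:2]-c; X=d[...,0]*np.cos(a)+d[...,1]*np.sin(a); Y=-d[...,0]*np.sin(a)+d[...,1]*np.cos(a)
for yc,l in ((-116,15),(-80,10),(-48,10),(-16,10),(16,10),(48,10),(80,10),(116,15)):
    m=(abs(X)<.008)&(abs(Y-yc/1000)<l/1000); print(yc,m.sum(),np.median(W[...,2][m]).round(4),W[...,2][m].std().round(4))
E
```

```text
['Unreachable', 'camera', 'camera_info', 'get_obs', 'job_done', 'search_frame', 'spot_point', 'tip_reach']
0.014
26.861839291432428 [9.72650674e-01 2.32272828e-01 1.59096538e-05 1.39685390e-05]
([10.63, -7.44, 0.03], np.float64(-0.5391)) 12.975029865090871
([12.94, -0.93, 0.0], np.float64(-0.5391)) 12.973376584374632
([11.58, 5.85, 0.0], np.float64(-0.5391)) 12.973777399046122
([6.94, 10.96, 0.0], np.float64(-0.5391)) 12.97247856039855
([0.33, 12.97, 0.0], np.float64(-0.5391)) 12.974197470364015
-116 69 0.0968 0.0025
-80 45 0.1023 0.0018
-48 48 0.1024 0.0028
-16 46 0.1018 0.002
16 46 0.1029 0.0024
48 47 0.1028 0.0025
80 47 0.102 0.0025
116 67 0.0971 0.0023
```

{"api": "arm_command", "payload": {
  "translation": [
    [2.13, -1.49, 0],
    [4.25, -2.98, 0],
    [6.38, -4.46, 0],
    [8.5, -5.95, 0],
    [10.63, -7.44, 0]
  ],
  "turn": [-0.108, -0.216, -0.324, -0.432, -0.54],
  "hand": [0, 0, 0, 0, 0]
}}

```text
clock: 1.52
eef_pos: [0.2874, -0.3307, 0.2454]
tool_rot: [0.874, 0.485, 0.0, 0.0]
ft_force: [0.7, 0.3, 0.2]
grip_width: 0.0854
```

{"api": "arm_command", "payload": {
  "translation": [
    [2.59, -0.19, 0],
    [5.18, -0.37, 0],
    [7.76, -0.56, 0],
    [10.35, -0.74, 0],
    [12.94, -0.93, 0]
  ],
  "turn": [-0.108, -0.216, -0.324, -0.432, -0.54],
  "hand": [0, 0, 0, 0, 0]
}}

```text
clock: 1.93
eef_pos: [0.3486, -0.2161, 0.2455]
tool_rot: [0.713, 0.701, 0.0, 0.0]
ft_force: [-0.1, -0.1, 0.6]
grip_width: 0.0855
```

{"api": "arm_command", "payload": {
  "translation": [
    [2.32, 1.17, 0],
    [4.63, 2.34, 0],
    [6.95, 3.51, 0],
    [9.26, 4.68, 0],
    [11.58, 5.85, 0]
  ],
  "turn": [-0.108, -0.216, -0.324, -0.432, -0.54],
  "hand": [0, 0, 0, 0, 0]
}}

```text
clock: 2.35
eef_pos: [0.4097, -0.1015, 0.2455]
tool_rot: [0.5, 0.866, 0.0, 0.0]
ft_force: [-0.3, -1.1, -0.2]
grip_width: 0.0856
```

{"api": "arm_command", "payload": {
  "translation": [
    [1.39, 2.19, 0],
    [2.78, 4.38, 0],
    [4.16, 6.58, 0],
    [5.55, 8.77, 0],
    [6.94, 10.96, 0]
  ],
  "turn": [-0.108, -0.216, -0.324, -0.432, -0.54],
  "hand": [0, 0, 0, 0, 0]
}}

```text
clock: 2.77
eef_pos: [0.4706, 0.0131, 0.2454]
tool_rot: [0.251, 0.968, 0.0, 0.0]
ft_force: [0.4, -0.4, 1.1]
grip_width: 0.0859
```

{"api": "arm_command", "payload": {
  "translation": [
    [0.07, 2.59, 0],
    [0.13, 5.19, 0],
    [0.2, 7.78, 0],
    [0.26, 10.38, 0],
    [0.33, 12.97, 0]
  ],
  "turn": [-0.108, -0.216, -0.324, -0.432, -0.54],
  "hand": [0, 0, 0, 0, 0]
}}

```text
clock: 3.18
eef_pos: [0.5313, 0.1277, 0.2452]
tool_rot: [-0.016, 1.0, -0.0, 0.0]
ft_force: [0.7, -0.5, -0.1]
grip_width: 0.0856
```

{"api": "arm_command", "payload": {
  "translation": [
    [0, -0.05, 3],
    [0, -0.1, 6],
    [0, -0.15, 9],
    [0, -0.15, 12],
    [0, -0.15, 14.2]
  ],
  "turn": [0, 0, 0, 0, 0],
  "hand": [0, 0, 0, 0, 0]
}}

```text
clock: 3.6
eef_pos: [0.5296, 0.1248, 0.1007]
tool_rot: [-0.014, 1.0, -0.0, -0.001]
ft_force: [-0.1, -0.2, -0.6]
grip_width: 0.0855
```

{"api": "arm_command", "payload": {
  "translation": [
    [0, 0, 0],
    [0, 0, 0],
    [0, 0, 0],
    [0, 0, 0],
    [0, 0, 0]
  ],
  "turn": [0, 0, 0, 0, 0],
  "hand": [0.3, 0.5, 0.7, 1, 1]
}}

```text
clock: 4.02
eef_pos: [0.5327, 0.1255, 0.1057]
tool_rot: [-0.014, 1.0, 0.001, 0.002]
ft_force: [0.3, 0.9, 3.4]
grip_width: 0.0355
```

{"api": "arm_command", "payload": {
  "translation": [
    [0, 0, 0],
    [0, 0, 0],
    [0, 0, 0],
    [0, 0, 0],
    [0, 0, 0]
  ],
  "turn": [0, 0, 0, 0, 0],
  "hand": [1, 1, 1, 1, 1]
}}

```text
clock: 4.43
eef_pos: [0.5327, 0.1255, 0.1057]
tool_rot: [-0.014, 1.0, 0.001, 0.002]
ft_force: [0.8, 1.1, 6.1]
grip_width: 0.0351
```

Run:
```python
from h import *
o=get_obs(); print({k:np.round(v,4) for k,v in o.items() if k in("clock","eef_pos","tool_rot","ft_force","grip_width","joint_pos")})
p,d=camera("scene"); cv2.imwrite("pics/g1.png",cv2.resize(p[80:280,200:400,::-1],None,fx=3,fy=3,interpolation=cv2.INTER_CUBIC))
```

```text
{'clock': np.float64(4.4333), 'joint_pos': array([ 2.3130e-01,  4.2780e-01, -1.0800e-01,  1.0299e+00,  1.0000e-04,
        2.0400e-01]), 'eef_pos': array([0.5327, 0.1255, 0.1057]), 'tool_rot': array([-1.360e-02,  9.999e-01,  6.000e-04,  2.500e-03]), 'ft_force': array([0.8342, 1.0951, 6.0669]), 'grip_width': np.float64(0.0351)}
```

View pics/g1.png

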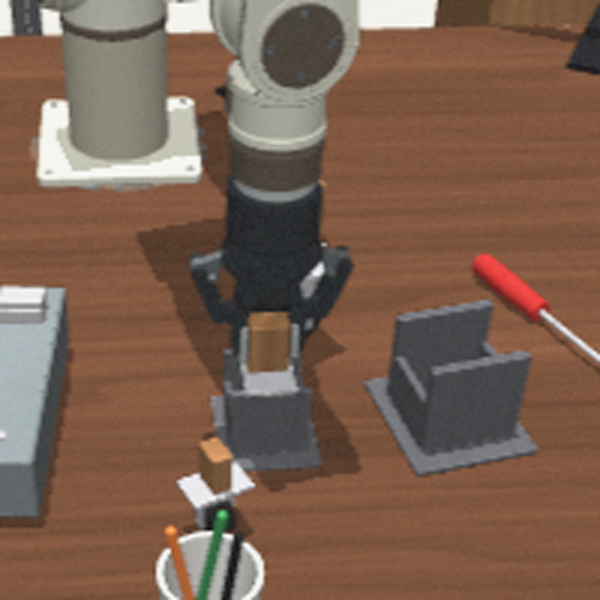

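The gripper holds the handle across its 36 mm side, with no tilt visible. Now I'll lift it.

{"api": "arm_command", "payload": {
  "translation": [
    [0, 0, -2],
    [0, 0, -5],
    [0, 0, -8],
    [0, 0, -11],
    [0, 0, -14]
  ],
  "turn": [0, 0, 0, 0, 0],
  "hand": [1, 1, 1, 1, 1]
}}

```text
clock: 4.9
eef_pos: [0.5302, 0.1247, 0.2445]
tool_rot: [-0.014, 1.0, -0.0, -0.001]
ft_force: [0.9, 0.9, -4.5]
grip_width: 0.0354
```

{"api": "arm_command", "payload": {
  "translation": [
    [0, 0, -2],
    [0, 0, -3],
    [0, 0, -3],
    [0, 0, -3],
    [0, 0, -3]
  ],
  "turn": [0, 0, 0, 0, 0],
  "hand": [1, 1, 1, 1, 1]
}}

```text
clock: 5.32
eef_pos: [0.5298, 0.1247, 0.2711]
tool_rot: [-0.014, 1.0, -0.0, -0.002]
ft_force: [0.0, -0.3, -3.6]
grip_width: 0.0357
```

Run:
```python
from h import *
for _ in range(4):
    p,d=camera("scene"); o=get_obs(); print(o["ft_force"].round(2),o["eef_pos"].round(4),o["grip_width"].round(4))
cv2.imwrite("pics/g2.png",cv2.resize(p[30:230,200:400,::-1],None,fx=3,fy=3,interpolation=cv2.INTER_CUBIC))
c=np.array([.4295,-.2055]); a=np.radians(-5.05); u=np.array([-np.sin(a),np.cos(a)])
A,B=c-.116*u,c+.116*u; print(A,B,u)
p=o["eef_pos"]; q=o["tool_rot"]; y0=yaw(q); print(np.degrees(y0))
n=3; pts=[np.r_[p[:2]+(B-p[:2])*(k/n),p[2]] for k in range(1,n+1)]
ya=[y0+((np.radians(174.95)-y0+np.pi)%(2*np.pi)-np.pi)*k/n for k in range(1,n+1)]
print(plan(p,q,pts,ya))
```

```text
Traceback (most recent call last):
AttributeError: 'float' object has no attribute 'round'
```

Run:
```python
from h import *
for _ in range(3):
    p,d=camera("scene"); o=get_obs(); print(o["ft_force"].round(2),o["eef_pos"].round(4),round(o["grip_width"],4))
cv2.imwrite("pics/g2.png",cv2.resize(p[30:230,200:400,::-1],None,fx=3,fy=3,interpolation=cv2.INTER_CUBIC))
c=np.array([.4295,-.2055]); a=np.radians(-5.05); u=np.array([-np.sin(a),np.cos(a)])
A,B=c-.116*u,c+.116*u; print(A,B,u)
p=o["eef_pos"]; q=o["tool_rot"]; y0=yaw(q); print(np.degrees(y0))
n=3; pts=[np.r_[p[:2]+(B-p[:2])*(k/n),p[2]] for k in range(1,n+1)]
ya=[y0+((np.radians(174.95)-y0+np.pi)%(2*np.pi)-np.pi)*k/n for k in range(1,n+1)]
print(plan(p,q,pts,ya))
```

```text
[-0.44 -0.13 -2.71] [0.5298 0.1247 0.2711] 0.0357
[-0.42  0.19 -4.03] [0.53   0.1248 0.2713] 0.0354
[-0.05  0.11 -3.71] [0.5302 0.1248 0.2717] 0.0351
[ 0.41928909 -0.32104972] [ 0.43971091 -0.08995028] [0.08802505 0.99611826]
-178.4429009017326
[([3.21, -7.07, 0.01], np.float64(0.0384)), ([2.94, -7.19, 0.01], np.float64(0.0384)), ([2.66, -7.3, 0.01], np.float64(0.0384))]
```

View pics/g2.png

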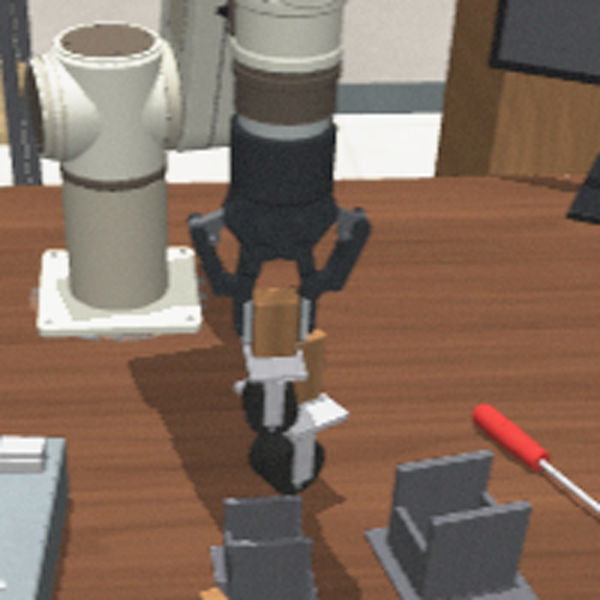

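The roller hangs upright in the grip, clear of the stand (wheel at about (270,405) in the crop). Next I'll move over end_b.

{"api": "arm_command", "payload": {
  "translation": [
    [0.64, -1.41, 0],
    [1.28, -2.83, 0],
    [1.93, -4.24, 0],
    [2.57, -5.66, 0],
    [3.21, -7.07, 0]
  ],
  "turn": [0.008, 0.016, 0.024, 0.031, 0.039],
  "hand": [1, 1, 1, 1, 1]
}}

```text
clock: 5.93
eef_pos: [0.4998, 0.0519, 0.2731]
tool_rot: [0.007, 1.0, -0.0, -0.0]
ft_force: [0.1, 0.9, -2.9]
grip_width: 0.035
```

{"api": "arm_command", "payload": {
  "translation": [
    [0.6, -1.44, 0],
    [1.18, -2.88, 0],
    [1.76, -4.31, 0],
    [2.35, -5.75, 0],
    [2.94, -7.19, 0]
  ],
  "turn": [0.008, 0.016, 0.024, 0.031, 0.039],
  "hand": [1, 1, 1, 1, 1]
}}

```text
clock: 6.35
eef_pos: [0.4694, -0.0197, 0.2733]
tool_rot: [0.026, 1.0, -0.0, -0.0]
ft_force: [-0.4, 0.0, -2.9]
grip_width: 0.0354
```

{"api": "arm_command", "payload": {
  "translation": [
    [0.53, -1.46, 0],
    [1.06, -2.92, 0],
    [1.6, -4.38, 0],
    [2.13, -5.84, 0],
    [2.66, -7.3, 0]
  ],
  "turn": [0.008, 0.016, 0.024, 0.031, 0.039],
  "hand": [1, 1, 1, 1, 1]
}}

```text
clock: 6.77
eef_pos: [0.439, -0.091, 0.2733]
tool_rot: [0.046, 0.999, -0.0, 0.0]
ft_force: [0.7, 0.1, -2.6]
grip_width: 0.0351
```

Run:
```python
from h import *
f=[]
for _ in range(6):
    p,d=camera("top"); o=get_obs(); f.append(o["ft_force"])
print(np.mean(f,0),o["eef_pos"].round(4),np.degrees(yaw(o["tool_rot"])),o["clock"])
cv2.imwrite("pics/g3.png",cv2.resize(p[160:310,250:450,::-1],None,fx=3.5,fy=3.5,interpolation=cv2.INTER_CUBIC))
c=np.array([.4295,-.2055]); a=np.radians(-5.05); u=np.array([-np.sin(a),np.cos(a)])
print(plan(o["eef_pos"],o["tool_rot"],[np.r_[c+.116*u,.21]],[np.radians(174.95)]))
```

```text
[-0.40782119 -0.36892424 -3.07439648] [ 0.4401 -0.0895  0.2734] 174.84913460697086 7.0667
[([0.04, -0.05, 6.34], np.float64(-0.0018))]
```

View pics/g3.png

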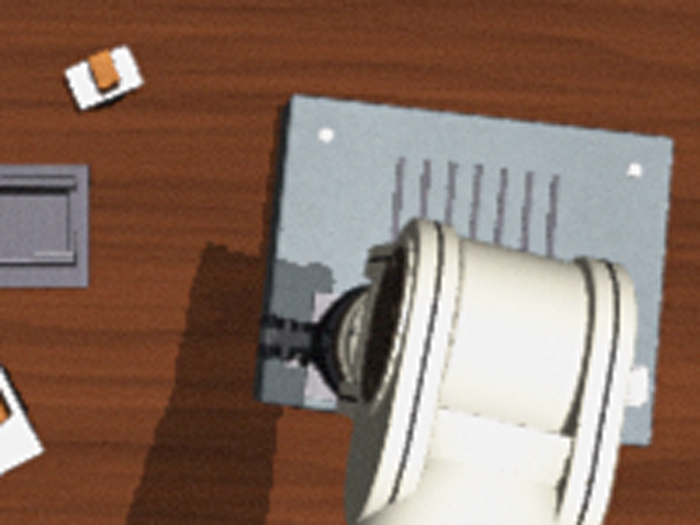

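{"api": "arm_command", "payload": {
  "translation": [
    [0, 0, 1.8],
    [0, 0, 3.8],
    [0, 0, 5.4],
    [0, 0, 6.2],
    [0, 0, 6.4]
  ],
  "turn": [0, 0, 0, 0, 0],
  "hand": [1, 1, 1, 1, 1]
}}

```text
clock: 7.48
eef_pos: [0.4392, -0.0889, 0.2077]
tool_rot: [0.044, 0.999, 0.0, -0.002]
ft_force: [0.1, -0.1, -2.8]
grip_width: 0.0357
```

{"api": "arm_command", "payload": {
  "translation": [
    [0, 0, 0.06],
    [0, 0, 0.12],
    [0, 0, 0.18],
    [0, 0, 0.24],
    [0, 0, 0.3]
  ],
  "turn": [0, 0, 0, 0, 0],
  "hand": [1, 1, 1, 1, 1]
}}

```text
clock: 7.9
eef_pos: [0.4407, -0.0898, 0.207]
tool_rot: [0.045, 0.999, -0.0, 0.001]
ft_force: [-0.2, -0.8, -3.1]
grip_width: 0.0353
```

{"api": "arm_command", "payload": {
  "translation": [
    [0, 0, 0.06],
    [0, 0, 0.12],
    [0, 0, 0.18],
    [0, 0, 0.24],
    [0, 0, 0.3]
  ],
  "turn": [0, 0, 0, 0, 0],
  "hand": [1, 1, 1, 1, 1]
}}

```text
clock: 8.32
eef_pos: [0.4402, -0.0897, 0.2032]
tool_rot: [0.045, 0.999, 0.0, -0.0]
ft_force: [-0.6, -0.2, -2.6]
grip_width: 0.0353
```

{"api": "arm_command", "payload": {
  "translation": [
    [0, 0, 0.06],
    [0, 0, 0.12],
    [0, 0, 0.18],
    [0, 0, 0.24],
    [0, 0, 0.3]
  ],
  "turn": [0, 0, 0, 0, 0],
  "hand": [1, 1, 1, 1, 1]
}}

```text
clock: 8.73
eef_pos: [0.4402, -0.0897, 0.2002]
tool_rot: [0.045, 0.999, 0.0, 0.0]
ft_force: [-0.6, -0.4, -2.8]
grip_width: 0.035
```

{"api": "arm_command", "payload": {
  "translation": [
    [0, 0, 0.06],
    [0, 0, 0.12],
    [0, 0, 0.18],
    [0, 0, 0.24],
    [0, 0, 0.3]
  ],
  "turn": [0, 0, 0, 0, 0],
  "hand": [1, 1, 1, 1, 1]
}}

```text
clock: 9.15
eef_pos: [0.4402, -0.0897, 0.1972]
tool_rot: [0.045, 0.999, -0.0, 0.0]
ft_force: [-0.4, 0.6, -3.5]
grip_width: 0.0353
```

{"api": "arm_command", "payload": {
  "translation": [
    [0, 0, 0.06],
    [0, 0, 0.12],
    [0, 0, 0.18],
    [0, 0, 0.24],
    [0, 0, 0.3]
  ],
  "turn": [0, 0, 0, 0, 0],
  "hand": [1, 1, 1, 1, 1]
}}

```text
clock: 9.57
eef_pos: [0.4402, -0.0897, 0.1942]
tool_rot: [0.045, 0.999, 0.0, -0.0]
ft_force: [0.5, 0.8, -3.4]
grip_width: 0.0355
```

{"api": "arm_command", "payload": {
  "translation": [
    [0, 0, 0.06],
    [0, 0, 0.12],
    [0, 0, 0.18],
    [0, 0, 0.24],
    [0, 0, 0.3]
  ],
  "turn": [0, 0, 0, 0, 0],
  "hand": [1, 1, 1, 1, 1]
}}

```text
clock: 9.98
eef_pos: [0.4404, -0.0897, 0.1921]
tool_rot: [0.045, 0.999, -0.0, 0.0]
ft_force: [-2.1, -0.1, 6.3]
grip_width: 0.0353
```

```bash
cat >> h.py <<'E'
def avg(n=8):
    f=[];p=[]
    for _ in range(n): camera("top"); o=get_obs(); f.append(o["ft_force"]); p.append(o["eef_pos"])
    F=np.mean(f,0)-[-.2,-.1,-3.07]; P=np.mean(p,0)
    print("F",F.round(2),"P",P.round(4),"surface TCP z",round(P[2]+F[2]/5000,4),"yaw",np.degrees(yaw(o["tool_rot"])).round(2),"w",round(o["grip_width"],4),"t",o["clock"])
    return F,P,o
E
python3 -c "
from h import *
avg()"
```

```text
F [-2.23  0.79  9.34] P [ 0.4404 -0.0897  0.1922] surface TCP z 0.1941 yaw 174.85 w 0.0356 t 10.3833
```

End_b's block top corresponds to TCP z ≈ 0.1941. Next I'll hop over to end_a.

{"api": "arm_command", "payload": {
  "translation": [
    [0, 0, -1],
    [0, 0, -2],
    [0, 0, -2.6],
    [0, -2.4, -2.6],
    [0, -5.2, -2.6]
  ],
  "turn": [0, 0, 0, 0, 0],
  "hand": [1, 1, 1, 1, 1]
}}

```text
clock: 10.8
eef_pos: [0.436, -0.1409, 0.2175]
tool_rot: [0.043, 0.999, 0.0, 0.001]
ft_force: [-0.6, -0.5, -3.3]
grip_width: 0.0352
```

{"api": "arm_command", "payload": {
  "translation": [
    [0, -2.8, 0],
    [0, -5.6, 0],
    [0, -8.4, 0],
    [0, -11.2, 0],
    [0, -14, 0]
  ],
  "turn": [0, 0, 0, 0, 0],
  "hand": [1, 1, 1, 1, 1]
}}

```text
clock: 11.22
eef_pos: [0.4226, -0.2822, 0.2167]
tool_rot: [0.045, 0.999, 0.0, -0.0]
ft_force: [1.0, -0.1, -3.2]
grip_width: 0.0355
```

{"api": "arm_command", "payload": {
  "translation": [
    [0, -2.4, 0],
    [0, -3.6, 0],
    [0, -4, 0.3],
    [0, -4, 0.7],
    [0, -4, 0.9]
  ],
  "turn": [0, 0, 0, 0, 0],
  "hand": [1, 1, 1, 1, 1]
}}

```text
clock: 11.63
eef_pos: [0.419, -0.3195, 0.2071]
tool_rot: [0.045, 0.999, 0.001, -0.001]
ft_force: [-0.4, 0.6, -4.0]
grip_width: 0.0354
```

{"api": "arm_command", "payload": {
  "translation": [
    [0, 0, 0],
    [0, 0, 0],
    [0, 0, 0.05],
    [0, 0, 0.1],
    [0, 0, 0.15]
  ],
  "turn": [0, 0, 0, 0, 0],
  "hand": [1, 1, 1, 1, 1]
}}

```text
clock: 12.05
eef_pos: [0.4197, -0.3204, 0.2071]
tool_rot: [0.044, 0.999, -0.0, 0.0]
ft_force: [-0.6, 1.2, -1.9]
grip_width: 0.0353
```

{"api": "arm_command", "payload": {
  "translation": [
    [0, 0, 0.06],
    [0, 0, 0.12],
    [0, 0, 0.18],
    [0, 0, 0.24],
    [0, 0, 0.3]
  ],
  "turn": [0, 0, 0, 0, 0],
  "hand": [1, 1, 1, 1, 1]
}}

```text
clock: 12.47
eef_pos: [0.4194, -0.3208, 0.2037]
tool_rot: [0.045, 0.999, 0.0, -0.0]
ft_force: [0.6, -0.6, -3.1]
grip_width: 0.0354
```

{"api": "arm_command", "payload": {
  "translation": [
    [0, 0, 0.06],
    [0, 0, 0.12],
    [0, 0, 0.18],
    [0, 0, 0.24],
    [0, 0, 0.3]
  ],
  "turn": [0, 0, 0, 0, 0],
  "hand": [1, 1, 1, 1, 1]
}}

```text
clock: 12.88
eef_pos: [0.4194, -0.3208, 0.2008]
tool_rot: [0.045, 0.999, -0.0, 0.0]
ft_force: [0.3, -1.0, -2.9]
grip_width: 0.0354
```

{"api": "arm_command", "payload": {
  "translation": [
    [0, 0, 0.06],
    [0, 0, 0.12],
    [0, 0, 0.18],
    [0, 0, 0.24],
    [0, 0, 0.3]
  ],
  "turn": [0, 0, 0, 0, 0],
  "hand": [1, 1, 1, 1, 1]
}}

```text
clock: 13.3
eef_pos: [0.4194, -0.3207, 0.1977]
tool_rot: [0.045, 0.999, -0.0, -0.0]
ft_force: [0.3, 0.1, -2.7]
grip_width: 0.0353
```

{"api": "arm_command", "payload": {
  "translation": [
    [0, 0, 0.06],
    [0, 0, 0.12],
    [0, 0, 0.18],
    [0, 0, 0.24],
    [0, 0, 0.3]
  ],
  "turn": [0, 0, 0, 0, 0],
  "hand": [1, 1, 1, 1, 1]
}}

```text
clock: 13.72
eef_pos: [0.4194, -0.3207, 0.1947]
tool_rot: [0.045, 0.999, -0.0, -0.0]
ft_force: [-0.0, -0.5, -2.8]
grip_width: 0.0353
```

{"api": "arm_command", "payload": {
  "translation": [
    [0, 0, 0.06],
    [0, 0, 0.12],
    [0, 0, 0.18],
    [0, 0, 0.24],
    [0, 0, 0.3]
  ],
  "turn": [0, 0, 0, 0, 0],
  "hand": [1, 1, 1, 1, 1]
}}

```text
clock: 14.13
eef_pos: [0.4195, -0.3211, 0.1927]
tool_rot: [0.045, 0.999, -0.001, 0.0]
ft_force: [-1.7, 0.4, 4.5]
grip_width: 0.035
```

```bash
python3 -c "
from h import *
avg(6)"
```

```text
F [-1.6   0.54  8.12] P [ 0.4195 -0.3211  0.1928] surface TCP z 0.1944 yaw 174.85 w 0.0351 t 14.4333
```

Both blocks are level (TCP z 0.1944 and 0.1941) and the effective stiffness is about 3 N/mm. Next I'll press down to about 13 N and roll gently onto link1.

{"api": "arm_command", "payload": {
  "translation": [
    [0, 0.2, 0.05],
    [0, 0.6, 0.1],
    [0, 1, 0.15],
    [0, 1.4, 0.15],
    [0, 1.8, 0.15]
  ],
  "turn": [0, 0, 0, 0, 0],
  "hand": [1, 1, 1, 1, 1]
}}

```text
clock: 14.85
eef_pos: [0.4212, -0.3055, 0.1924]
tool_rot: [0.046, 0.999, -0.004, 0.001]
ft_force: [-4.0, -3.0, 6.8]
grip_width: 0.0352
```

{"api": "arm_command", "payload": {
  "translation": [
    [0, 0.4, 0],
    [0, 0.8, 0],
    [0, 1.2, 0],
    [0, 1.6, 0],
    [0, 2, 0]
  ],
  "turn": [0, 0, 0, 0, 0],
  "hand": [1, 1, 1, 1, 1]
}}

```text
clock: 15.27
eef_pos: [0.423, -0.2837, 0.192]
tool_rot: [0.045, 0.999, -0.001, 0.001]
ft_force: [-2.7, 0.8, 9.3]
grip_width: 0.0355
```

```bash
python3 -c "
from h import *
avg(4)"
```

```text
F [-2.75  0.62 11.67] P [ 0.4231 -0.2831  0.192 ] surface TCP z 0.1944 yaw 174.86 w 0.0353 t 15.4667
```

Link1 is seated: its surface is level with the block. I'll continue with a little more press.

{"api": "arm_command", "payload": {
  "translation": [
    [0, 0.5, 0.05],
    [0, 1, 0.05],
    [0, 1.5, 0.05],
    [0, 2, 0.05],
    [0, 2.5, 0.05]
  ],
  "turn": [0, 0, 0, 0, 0],
  "hand": [1, 1, 1, 1, 1]
}}

```text
clock: 15.88
eef_pos: [0.4254, -0.2589, 0.1917]
tool_rot: [0.045, 0.999, -0.002, 0.001]
ft_force: [-2.9, -0.6, 9.6]
grip_width: 0.0355
```

{"api": "arm_command", "payload": {
  "translation": [
    [0, 0.5, 0],
    [0, 1, 0],
    [0, 1.5, 0],
    [0, 2, 0],
    [0, 2.5, 0]
  ],
  "turn": [0, 0, 0, 0, 0],
  "hand": [1, 1, 1, 1, 1]
}}

```text
clock: 16.3
eef_pos: [0.4277, -0.2343, 0.1917]
tool_rot: [0.045, 0.999, -0.002, 0.001]
ft_force: [-2.5, -0.3, 8.7]
grip_width: 0.0356
```

```bash
python3 -c "
from h import *
avg(4)"
```

```text
F [-2.59  0.6  13.43] P [ 0.4278 -0.2333  0.1917] surface TCP z 0.1944 yaw 174.87 w 0.0349 t 16.5
```

{"api": "arm_command", "payload": {
  "translation": [
    [0, 0.5, 0],
    [0, 1, 0],
    [0, 1.5, 0],
    [0, 2, 0],
    [0, 2.5, 0]
  ],
  "turn": [0, 0, 0, 0, 0],
  "hand": [1, 1, 1, 1, 1]
}}

```text
clock: 16.92
eef_pos: [0.43, -0.2107, 0.1919]
tool_rot: [0.045, 0.999, -0.004, 0.001]
ft_force: [-3.7, -3.3, 10.0]
grip_width: 0.0355
```

{"api": "arm_command", "payload": {
  "translation": [
    [0, 0.5, 0],
    [0, 1, 0],
    [0, 1.5, 0],
    [0, 2, 0],
    [0, 2.5, 0]
  ],
  "turn": [0, 0, 0, 0, 0],
  "hand": [1, 1, 1, 1, 1]
}}

```text
clock: 17.33
eef_pos: [0.4323, -0.185, 0.1918]
tool_rot: [0.045, 0.999, -0.003, 0.001]
ft_force: [-4.5, -7.6, 9.7]
grip_width: 0.0353
```

{"api": "arm_command", "payload": {
  "translation": [
    [0, 0.5, 0],
    [0, 1, 0],
    [0, 1.5, 0],
    [0, 2, 0],
    [0, 2.5, 0]
  ],
  "turn": [0, 0, 0, 0, 0],
  "hand": [1, 1, 1, 1, 1]
}}

```text
clock: 17.75
eef_pos: [0.4346, -0.1589, 0.1916]
tool_rot: [0.045, 0.999, -0.001, 0.001]
ft_force: [-2.4, -1.2, 10.0]
grip_width: 0.0352
```

```bash
python3 -c "
from h import *
avg(3)"
```

```text
F [-2.55  0.87 12.94] P [ 0.4347 -0.1582  0.1916] surface TCP z 0.1942 yaw 174.89 w 0.0354 t 17.9
```

{"api": "arm_command", "payload": {
  "translation": [
    [0, 0.5, 0],
    [0, 1, 0],
    [0, 1.5, 0],
    [0, 2, 0],
    [0, 2.5, 0]
  ],
  "turn": [0, 0, 0, 0, 0],
  "hand": [1, 1, 1, 1, 1]
}}

```text
clock: 18.32
eef_pos: [0.4369, -0.134, 0.1916]
tool_rot: [0.045, 0.999, -0.001, 0.001]
ft_force: [-3.5, -0.9, 10.1]
grip_width: 0.0355
```

{"api": "arm_command", "payload": {
  "translation": [
    [0, 0.5, 0],
    [0, 1, 0],
    [0, 1.5, 0],
    [0, 2, 0],
    [0, 2.5, 0]
  ],
  "turn": [0, 0, 0, 0, 0],
  "hand": [1, 1, 1, 1, 1]
}}

```text
clock: 18.73
eef_pos: [0.4392, -0.1088, 0.1916]
tool_rot: [0.045, 0.999, -0.001, 0.001]
ft_force: [-3.1, -0.8, 9.6]
grip_width: 0.0356
```

{"api": "arm_command", "payload": {
  "translation": [
    [0, 0.5, 0],
    [0, 1, 0],
    [0, 1.5, 0],
    [0, 1.8, 0],
    [0, 2, 0]
  ],
  "turn": [0, 0, 0, 0, 0],
  "hand": [1, 1, 1, 1, 1]
}}

```text
clock: 19.15
eef_pos: [0.4411, -0.0886, 0.1915]
tool_rot: [0.045, 0.999, -0.0, 0.001]
ft_force: [-2.8, -0.4, 9.0]
grip_width: 0.0352
```

```bash
python3 -c "
from h import *
avg(3)"
```

```text
F [-2.29  0.79 12.26] P [ 0.4411 -0.0884  0.1915] surface TCP z 0.194 yaw 174.88 w 0.0354 t 19.3
```

The first pass is done, with z constant at about the block level. I'll do a confirming return pass, slightly firmer, and finish with a forward roll.

{"api": "arm_command", "payload": {
  "translation": [
    [0, -0.8, 0.03],
    [0, -1.6, 0.05],
    [0, -2.4, 0.05],
    [0, -3.2, 0.05],
    [0, -4, 0.05]
  ],
  "turn": [0, 0, 0, 0, 0],
  "hand": [1, 1, 1, 1, 1]
}}

```text
clock: 19.72
eef_pos: [0.4375, -0.1288, 0.1913]
tool_rot: [0.045, 0.999, -0.0, 0.002]
ft_force: [-2.1, 1.1, 10.0]
grip_width: 0.0349
```

{"api": "arm_command", "payload": {
  "translation": [
    [0, -0.7, 0],
    [0, -1.4, 0],
    [0, -2.1, 0],
    [0, -2.8, 0],
    [0, -3.2, 0]
  ],
  "turn": [0, 0, 0, 0, 0],
  "hand": [1, 1, 1, 1, 1]
}}

```text
clock: 20.13
eef_pos: [0.4347, -0.1612, 0.1913]
tool_rot: [0.045, 0.999, -0.001, 0.002]
ft_force: [-2.9, 1.0, 11.0]
grip_width: 0.0356
```

{"api": "arm_command", "payload": {
  "translation": [
    [0, -0.7, 0],
    [0, -1.4, 0],
    [0, -2.1, 0],
    [0, -2.8, 0],
    [0, -3.2, 0]
  ],
  "turn": [0, 0, 0, 0, 0],
  "hand": [1, 1, 1, 1, 1]
}}

```text
clock: 20.55
eef_pos: [0.4318, -0.1933, 0.1914]
tool_rot: [0.045, 0.999, -0.001, 0.002]
ft_force: [-3.1, 1.2, 10.1]
grip_width: 0.0353
```

{"api": "arm_command", "payload": {
  "translation": [
    [0, -0.7, 0],
    [0, -1.4, 0],
    [0, -2.1, 0],
    [0, -2.8, 0],
    [0, -3.2, 0]
  ],
  "turn": [0, 0, 0, 0, 0],
  "hand": [1, 1, 1, 1, 1]
}}

```text
clock: 20.97
eef_pos: [0.4289, -0.2253, 0.1914]
tool_rot: [0.045, 0.999, -0.001, 0.002]
ft_force: [-2.5, 0.6, 9.7]
grip_width: 0.0357
```

{"api": "arm_command", "payload": {
  "translation": [
    [0, -0.7, 0],
    [0, -1.4, 0],
    [0, -2.1, 0],
    [0, -2.8, 0],
    [0, -3.2, 0]
  ],
  "turn": [0, 0, 0, 0, 0],
  "hand": [1, 1, 1, 1, 1]
}}

```text
clock: 21.38
eef_pos: [0.4261, -0.2573, 0.1916]
tool_rot: [0.045, 0.999, -0.001, 0.002]
ft_force: [-2.0, 1.0, 10.7]
grip_width: 0.0353
```

{"api": "arm_command", "payload": {
  "translation": [
    [0, -0.7, 0],
    [0, -1.4, 0],
    [0, -2.1, 0],
    [0, -2.8, 0],
    [0, -3.2, 0]
  ],
  "turn": [0, 0, 0, 0, 0],
  "hand": [1, 1, 1, 1, 1]
}}

```text
clock: 21.8
eef_pos: [0.4232, -0.2893, 0.1916]
tool_rot: [0.045, 0.999, -0.001, 0.002]
ft_force: [-2.2, 0.3, 10.3]
grip_width: 0.0358
```

```bash
python3 -c "
from h import *
avg(3)"
```

```text
F [-2.2   0.26 13.47] P [ 0.4232 -0.2897  0.1916] surface TCP z 0.1943 yaw 174.81 w 0.0353 t 21.95
```

{"api": "arm_command", "payload": {
  "translation": [
    [0, 0.8, 0],
    [0, 1.6, 0],
    [0, 2.4, 0],
    [0, 3.2, 0],
    [0, 4, 0]
  ],
  "turn": [0, 0, 0, 0, 0],
  "hand": [1, 1, 1, 1, 1]
}}

```text
clock: 22.37
eef_pos: [0.4269, -0.2489, 0.1916]
tool_rot: [0.045, 0.999, -0.002, 0.002]
ft_force: [-2.3, -0.3, 10.0]
grip_width: 0.0354
```

{"api": "arm_command", "payload": {
  "translation": [
    [0, 0.8, 0],
    [0, 1.6, 0],
    [0, 2.4, 0],
    [0, 3.2, 0],
    [0, 4, 0]
  ],
  "turn": [0, 0, 0, 0, 0],
  "hand": [1, 1, 1, 1, 1]
}}

```text
clock: 22.78
eef_pos: [0.4306, -0.2089, 0.1915]
tool_rot: [0.045, 0.999, -0.001, 0.002]
ft_force: [-1.7, -0.8, 10.2]
grip_width: 0.0354
```

{"api": "arm_command", "payload": {
  "translation": [
    [0, 0.8, 0],
    [0, 1.6, 0],
    [0, 2.4, 0],
    [0, 3.2, 0],
    [0, 4, 0]
  ],
  "turn": [0, 0, 0, 0, 0],
  "hand": [1, 1, 1, 1, 1]
}}

```text
clock: 23.2
eef_pos: [0.4343, -0.1689, 0.1914]
tool_rot: [0.045, 0.999, -0.001, 0.002]
ft_force: [-2.1, -0.8, 10.2]
grip_width: 0.0355
```

{"api": "arm_command", "payload": {
  "translation": [
    [0, 0, -1],
    [0, 0, -3],
    [0, 0, -5.5],
    [0, 0, -8],
    [0, 0, -8.4]
  ],
  "turn": [0, 0, 0, 0, 0],
  "hand": [1, 1, 1, 1, 1]
}}

```text
clock: 23.62
eef_pos: [0.4351, -0.1689, 0.277]
tool_rot: [0.045, 0.999, -0.001, 0.003]
ft_force: [0.2, -0.1, -2.6]
grip_width: 0.0353
```

Run:
```python
from h import *
F,P,o=avg(3)
q=o["tool_rot"]; y0=yaw(q); G=np.array([.532,.1255]); n=4
pts=[np.r_[P[:2]+(G-P[:2])*(k/n),P[2]] for k in range(1,n+1)]
ya=[y0+((np.radians(181.56)-y0+np.pi)%(2*np.pi)-np.pi)*k/n for k in range(1,n+1)]
print(plan(P,q,pts,ya))
p,d=camera("scene"); W=cloud("scene",d)
c=np.array([.4302,-.2055]); a=np.radians(-5.05)
e=W[...,:2]-c; X=e[...,0]*np.cos(a)+e[...,1]*np.sin(a); Y=-e[...,0]*np.sin(a)+e[...,1]*np.cos(a)
d0=np.load("pics/scene0.npz")["d"]; W0=cloud("scene",d0)[...,2]
for yc in (-116,-80,-48,-16,16,48,80,116):
    m=(abs(X)<.008)&(abs(Y-yc/1000)<.01)&(abs(W[...,2]-.1)<.02); print(yc,m.sum(),np.median(W0[m]).round(4),np.median(W[...,2][m]).round(4))
cv2.imwrite("pics/s4.png",cv2.resize(p[60:260,60:320,::-1],None,fx=3,fy=3,interpolation=cv2.INTER_CUBIC))
```

```text
F [-0.25 -0.03 -0.47] P [ 0.4339 -0.1686  0.2739] surface TCP z 0.2738 yaw 174.86 w 0.0355 t 23.7667
[([-1.78, 7.54, 0.0], np.float64(-0.0292)), ([-2.0, 7.49, 0.0], np.float64(-0.0292)), ([-2.22, 7.42, 0.0], np.float64(-0.0292)), ([-2.44, 7.36, 0.0], np.float64(-0.0292))]
-116 25 0.0979 0.0973
-80 26 0.1016 0.0974
-48 35 0.1017 0.0973
-16 24 0.102 0.0979
16 29 0.1014 0.0969
48 27 0.1018 0.097
80 30 0.1009 0.097
116 27 0.0976 0.098
```

View pics/s4.png

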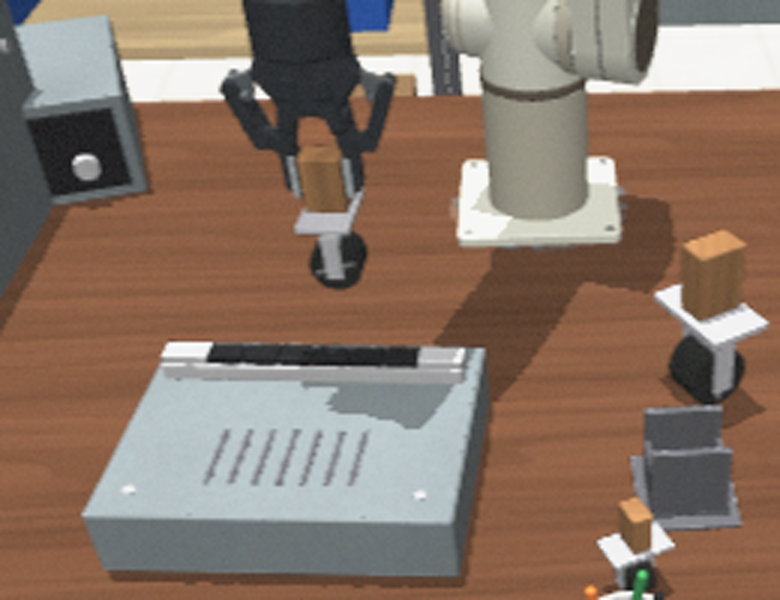

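The depth check shows all six pieces at about 97 mm, level with the blocks (they were about 101.6 mm). The picture shows a flat strip at around (315,355) and the roller upright in the jaws. Now back to the stand.

{"api": "arm_command", "payload": {
  "translation": [
    [-0.36, 1.51, 0],
    [-0.71, 3.02, 0],
    [-1.07, 4.52, 0],
    [-1.42, 6.03, 0],
    [-1.78, 7.54, 0]
  ],
  "turn": [-0.006, -0.012, -0.017, -0.023, -0.029],
  "hand": [1, 1, 1, 1, 1]
}}

```text
clock: 24.23
eef_pos: [0.4566, -0.094, 0.2709]
tool_rot: [0.03, 1.0, 0.0, -0.002]
ft_force: [1.2, -0.4, -3.4]
grip_width: 0.0354
```

{"api": "arm_command", "payload": {
  "translation": [
    [-0.4, 1.5, 0],
    [-0.8, 3, 0],
    [-1.2, 4.49, 0],
    [-1.6, 5.99, 0],
    [-2, 7.49, 0]
  ],
  "turn": [-0.006, -0.012, -0.017, -0.023, -0.029],
  "hand": [1, 1, 1, 1, 1]
}}

```text
clock: 24.65
eef_pos: [0.4812, -0.0205, 0.2708]
tool_rot: [0.016, 1.0, 0.0, -0.002]
ft_force: [0.1, 0.5, -2.8]
grip_width: 0.0353
```

{"api": "arm_command", "payload": {
  "translation": [
    [-0.44, 1.48, 0],
    [-0.89, 2.97, 0],
    [-1.33, 4.45, 0],
    [-1.78, 5.94, 0],
    [-2.22, 7.42, 0]
  ],
  "turn": [-0.006, -0.012, -0.017, -0.023, -0.029],
  "hand": [1, 1, 1, 1, 1]
}}

```text
clock: 25.07
eef_pos: [0.5058, 0.0528, 0.2707]
tool_rot: [0.001, 1.0, -0.0, -0.002]
ft_force: [-0.3, -0.2, -2.8]
grip_width: 0.0356
```

{"api": "arm_command", "payload": {
  "translation": [
    [-0.49, 1.7, 0],
    [-1.1, 3.4, 0],
    [-1.7, 5.3, 0],
    [-2.2, 6.7, 0],
    [-2.44, 7.36, 0]
  ],
  "turn": [-0.006, -0.012, -0.017, -0.023, -0.029],
  "hand": [1, 1, 1, 1, 1]
}}

```text
clock: 25.48
eef_pos: [0.531, 0.1272, 0.2711]
tool_rot: [-0.014, 1.0, -0.0, -0.002]
ft_force: [1.0, -0.0, -3.5]
grip_width: 0.0355
```

Run:
```python
from h import *
F,P,o=avg(3)
print(plan(P,o["tool_rot"],[[.532,.1255,.2]],[np.radians(181.56)]))
# roller in hand from top? from scene: plate/handle
for n in ("scene","top"):
    p,d=camera(n); W=cloud(n,d)
    b=(abs(W[...,0]-.53)<.06)&(abs(W[...,1]-.125)<.06)
    q=W[b&(p.min(-1)>140)&(abs(W[...,2]-.243)<.015)]; print(n,"plate",len(q), q.mean(0).round(4) if len(q) else "", q.min(0).round(4) if len(q) else "", q.max(0).round(4) if len(q) else "")
p,d=camera("scene"); cv2.imwrite("pics/s5.png",cv2.resize(p[40:240,200:400,::-1],None,fx=3,fy=3,interpolation=cv2.INTER_CUBIC))
```

```text
F [1.08 0.13 0.2 ] P [0.5311 0.1266 0.2718] surface TCP z 0.2718 yaw -178.46 w 0.035 t 25.6333
[([-0.1, -0.1, 7.18], np.float64(-0.0004))]
scene plate 167 [0.5532 0.1243 0.2461] [0.5226 0.1035 0.2284] [0.5684 0.1471 0.2559]
top plate 0
```

View pics/s5.png

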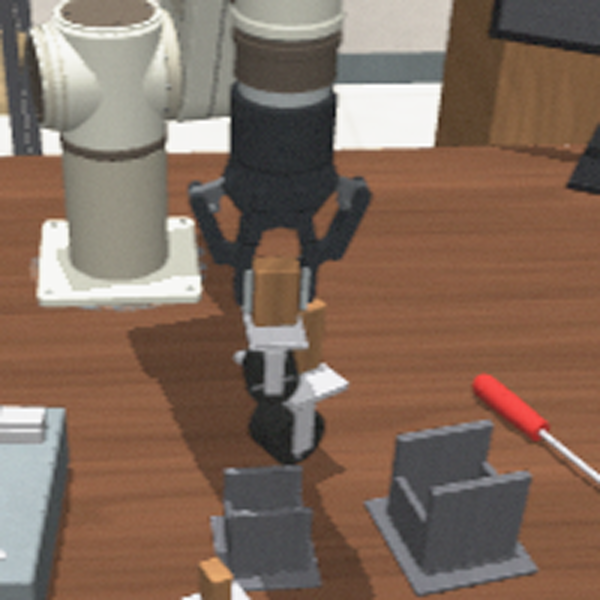

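The roller is upright above the empty stand, with its wheel at about (270,365) in the crop. I'll lower it.

{"api": "arm_command", "payload": {
  "translation": [
    [-0.05, -0.05, 2],
    [-0.1, -0.1, 4.5],
    [-0.1, -0.1, 7],
    [-0.1, -0.1, 8.8],
    [-0.1, -0.1, 9]
  ],
  "turn": [0, 0, 0, 0, 0],
  "hand": [1, 1, 1, 1, 1]
}}

```text
clock: 26.2
eef_pos: [0.5296, 0.1231, 0.1796]
tool_rot: [-0.012, 1.0, -0.001, -0.004]
ft_force: [-1.3, 0.5, -3.6]
grip_width: 0.0356
```

{"api": "arm_command", "payload": {
  "translation": [
    [0, 0, 0.4],
    [0, 0, 0.8],
    [0, 0, 1.2],
    [0, 0, 1.6],
    [0, 0, 2]
  ],
  "turn": [0, 0, 0, 0, 0],
  "hand": [1, 1, 1, 1, 1]
}}

```text
clock: 26.62
eef_pos: [0.5329, 0.1248, 0.164]
tool_rot: [-0.013, 1.0, 0.0, 0.001]
ft_force: [-1.2, 0.0, -3.5]
grip_width: 0.035
```

{"api": "arm_command", "payload": {
  "translation": [
    [0, 0.02, 1],
    [0, 0.05, 2],
    [0, 0.05, 3],
    [0, 0.05, 4],
    [0, 0.05, 5]
  ],
  "turn": [0, 0, 0, 0, 0],
  "hand": [1, 1, 1, 1, 1]
}}

```text
clock: 27.03
eef_pos: [0.5319, 0.1252, 0.1118]
tool_rot: [-0.013, 1.0, -0.0, -0.001]
ft_force: [-0.2, -1.0, -2.9]
grip_width: 0.0358
```

{"api": "arm_command", "payload": {
  "translation": [
    [0, 0, 0.2],
    [0, 0, 0.4],
    [0, 0, 0.5],
    [0, 0, 0.55],
    [0, 0, 0.6]
  ],
  "turn": [0, 0, 0, 0, 0],
  "hand": [1, 1, 1, 1, 1]
}}

```text
clock: 27.45
eef_pos: [0.5328, 0.1253, 0.1078]
tool_rot: [-0.013, 1.0, 0.0, 0.001]
ft_force: [0.4, -0.1, -3.0]
grip_width: 0.0354
```

```bash
python3 -c "
from h import *
avg(3)"
```

```text
F [ 0.11  0.01 -0.06] P [0.5327 0.1253 0.1078] surface TCP z 0.1078 yaw -178.5 w 0.0351 t 27.6
```

{"api": "arm_command", "payload": {
  "translation": [
    [0, 0, 0.05],
    [0, 0, 0.1],
    [0, 0, 0.15],
    [0, 0, 0.2],
    [0, 0, 0.22]
  ],
  "turn": [0, 0, 0, 0, 0],
  "hand": [1, 1, 1, 1, 1]
}}

```text
clock: 28.02
eef_pos: [0.5323, 0.1252, 0.1058]
tool_rot: [-0.013, 1.0, 0.0, 0.0]
ft_force: [-2.9, -1.2, 4.0]
grip_width: 0.0351
```

```bash
python3 -c "
from h import *
avg(3)"
```

```text
F [-2.51 -0.87  6.6 ] P [0.5323 0.1252 0.1058] surface TCP z 0.1071 yaw -178.5 w 0.0354 t 28.1667
```

The plate is down: z matches the grasp height, and there are 6.6 N on the cheeks. Now I'll release and back off.

{"api": "arm_command", "payload": {
  "translation": [
    [0, 0, 0],
    [0, 0, 0],
    [0, 0, 0],
    [0, 0, 0],
    [0, 0, 0]
  ],
  "turn": [0, 0, 0, 0, 0],
  "hand": [0.5, 0.3, 0.1, 0, 0]
}}

```text
clock: 28.58
eef_pos: [0.5325, 0.1253, 0.105]
tool_rot: [-0.013, 1.0, 0.0, 0.0]
ft_force: [-0.5, -0.4, -0.9]
grip_width: 0.0854
```

{"api": "arm_command", "payload": {
  "translation": [
    [0, 0, 0],
    [0, 0, 0],
    [0, 0, 0],
    [0, 0, 0],
    [0, 0, 0]
  ],
  "turn": [0, 0, 0, 0, 0],
  "hand": [0, 0, 0, 0, 0]
}}

```text
clock: 29.0
eef_pos: [0.5323, 0.1252, 0.1051]
tool_rot: [-0.013, 1.0, -0.0, -0.0]
ft_force: [0.1, -0.1, -0.3]
grip_width: 0.0856
```

{"api": "arm_command", "payload": {
  "translation": [
    [0, 0, -2],
    [0, 0, -5],
    [0, 0, -8],
    [0, 0, -11.5],
    [0, 0, -15]
  ],
  "turn": [0, 0, 0, 0, 0],
  "hand": [0, 0, 0, 0, 0]
}}

```text
clock: 29.42
eef_pos: [0.5318, 0.1251, 0.2563]
tool_rot: [-0.013, 1.0, -0.0, -0.0]
ft_force: [0.9, 0.8, -0.5]
grip_width: 0.0856
```

{"api": "arm_command", "payload": {
  "translation": [
    [1, -3, -1],
    [2, -6, -2],
    [3, -9.5, -3],
    [4, -13, -3],
    [4, -16, -3]
  ],
  "turn": [0, 0, 0, 0, 0],
  "hand": [0, 0, 0, 0, 0]
}}

```text
clock: 29.83
eef_pos: [0.4952, -0.0374, 0.2865]
tool_rot: [-0.013, 1.0, -0.0, 0.001]
ft_force: [0.6, -0.5, -0.6]
grip_width: 0.0853
```

{"api": "arm_command", "payload": {
  "translation": [
    [0, -3, 0],
    [0, -6, 0],
    [0, -7, 0],
    [0, -8, 0],
    [0, -8, 0]
  ],
  "turn": [0, 0, 0, 0, 0],
  "hand": [0, 0, 0, 0, 0]
}}

```text
clock: 30.25
eef_pos: [0.4986, -0.117, 0.2849]
tool_rot: [-0.012, 1.0, -0.0, -0.0]
ft_force: [-0.2, -0.6, 0.2]
grip_width: 0.0853
```

Run:
```python
from h import *
p,d=camera("top"); W=cloud("top",d); m=W[...,2]
S=np.zeros(d.shape,bool); S[205:245,240,]=0; S[205:245,240:280]=1; S&=d>0
for nm,lo,hi in (("handle top",.12,.14),("white plate",.07,.09)):
    s=S&(m>lo)&(m<hi)
    if nm[0]=="w": s&=p.min(-1)>150
    q=W[s]; print(nm,len(q),q.mean(0).round(4),np.median(q[:,2]).round(4),rect(q) if len(q) else "")
cv2.imwrite("pics/t6.png",cv2.resize(p[110:310,140:400,::-1],None,fx=3,fy=3,interpolation=cv2.INTER_CUBIC))
for t in ("pencup","tape","driver"): print(t,[np.round(r["location"]).tolist() for r in spot_point("top",t)][:1])
o=get_obs(); print(o["clock"],o["eef_pos"],o["ft_force"].round(2))
p,d=camera("scene"); W=cloud("scene",d)
c=np.array([.4302,-.2055]); a=np.radians(-5.05)
e=W[...,:2]-c; X=e[...,0]*np.cos(a)+e[...,1]*np.sin(a); Y=-e[...,0]*np.sin(a)+e[...,1]*np.cos(a)
print([np.median(W[...,2][(abs(X)<.008)&(abs(Y-y/1000)<.01)&(abs(W[...,2]-.1)<.02)]).round(4) for y in (-116,-80,-48,-16,16,48,80,116)])
```

```text
handle top 124 [0.5316 0.1258 0.1309] 0.131 ((531.5973510742188, 126.05982208251953), (21.27385902404785, 33.762943267822266), 1.7565927505493164)
white plate 272 [0.5298 0.1242 0.081 ] 0.0811 ((531.813232421875, 120.22991180419922), (67.71295166015625, 50.90607833862305), 1.8810514211654663)
pencup [[140.0, 284.0]]
tape [[140.0, 331.0]]
driver [[276.0, 150.0]]
30.45 [ 0.49865661 -0.11458845  0.28505461] [0.37 0.35 0.19]
[np.float64(0.0979), np.float64(0.0964), np.float64(0.0973), np.float64(0.0977), np.float64(0.0971), np.float64(0.0971), np.float64(0.0972), np.float64(0.0969)]
```

View pics/t6.png

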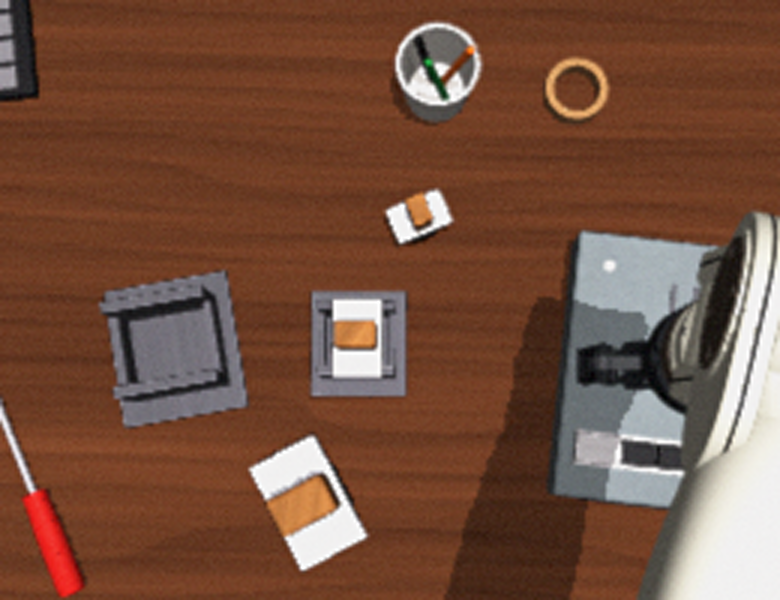

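The picture shows the roller back in its stand at about (357,335), and the pen cup, tape and screwdriver in their original places. The heights match the start (handle top 131 mm, plate 81 mm). I'm handing the job in.

```bash
python3 -c "
from workcell import *
print(job_done())"
```

```text
the job is handed in; nothing more can be done
None
```

I took the middle roller from the small stand and seated all six trim pieces. I then hung it back in its stand, let go and handed the job in at about 30 s; no verdict was reported.

- **Rolling:** I felt both end blocks first, and the rail is level to within about 0.3 mm. I rolled the full length once, then back to link1 and forward again to link5. Wrist readings showed about 10–14 N of downward press and never came near 25 N. The wheel turned about 10 rad on the first pass, worked out from the distance rolled.
- **Trim:** The last depth check put all six pieces at 96.4–97.7 mm, against 97–98 mm for the end blocks. They started at about 101–102 mm.
- **Roller:** Its plate top is at 81 mm and its handle top at 131 mm, the same as at the start, and the jaws were open and well clear.
- **Bystanders:** The pen cup, tape and screwdriver are within 1–2 pixels of where they started.

No checks failed. The two cameras disagreed by about 3 mm in x, which was within the clearances.

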